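# Clear the rapid-test table, clean to dirty

### The arm

A 6-joint arm with a two-finger parallel gripper is mounted at the origin on the work surface. World frame = base frame: x ahead of the robot, y to its left, z up, the work surface at z = 0. Lengths are in mm, angles in rad, forces in N, time in s.
With the tool pointing down it reaches from about 325 to 875 mm from the base axis. Payload 4.4 kg.
Tool frame: the origin (TCP) lies on the centre line of the jaws, within the pads' length; the fingertips stand ahead of it and the grasp point (between the pads) lies 6 mm ahead of it (ctrl.tcp_to_tips is the z of the fingertips in the tool frame, in mm); z points along the fingers, y is the direction in which the jaws open and shut (so a half turn about z gives the same grasp; the last joint's range is limited). The gripper opens to 85 mm and grips with 20 to 120 N. Pads are 22 mm wide; open, the fingers measure 114 mm over their backs; the gripper's body (76 mm by 85 mm) begins 54 mm behind the grasp point. The pads swing forward as they close: fully open they stand 13 mm farther back than shut.
Start: joints at [1.137, 0.207, 1.542, -0, 1.393, -0.15], TCP at [161.013, 551.998, 233.482] pointing down, gripper open.
Joint ranges: [-2.73, 2.73], [-0.86, 2.22], [0.23, 2.46], [-1.11, 4.25], [0.08, 2.63], [-2.82, 2.82]. Speed limits (rad/s): [2.79, 2.79, 3.14, 3.14, 3.14, 3.14].

### API

Orientations are given as a 3x3 rotation matrix whose columns are the frame's x, y, z axes.
In Python, from plant import ctrl, sensors, optics gives the robot as it stands. Calls block until the motion is done:
- ctrl.move_ptp(position, orientation): joint-space move of the TCP to a pose.
- ctrl.move_l(position, rot=None, vel=150, threshold=None): straight line of the TCP; rot=None keeps the orientation; vel is the mean speed in mm/s. With threshold (N) it stops when the force on the tool has changed by that much, and returns True; else False.
- ctrl.set_joints(angles): joint-space move.
- ctrl.gripper_to(opening, force=None): finger opening in mm; force is the grip in N (None keeps the last); returns when the fingers have stopped.
- ctrl.hold(seconds).
- ctrl.solve_ik(position, orientation): joint angles nearest the present ones, or None.
- sensors.read_state(): the state.
- optics.grab_frame(name): name is "scene" or "top"; returns (picture, depth): 384x512x3 uint8, red, green, blue; 384x512 float32, mm along the optical axis (not along the pixel's ray), 0 where there is no reading.
- optics.camera_params(name): a dict with "mtx" (3x3 intrinsics, pixels), "R" (3x3) and "t" (3): a world point X has camera coordinates R X + t. Camera axes: x right, y down, z forward; pixel columns grow to the right and rows downward; lengths in mm; the calibration is good to about 2 mm. A picture is of the moment at which its call begins. camera_params takes no time and is no camera call.
A pose or a line that the arm cannot do raises ctrl.MotionError and nothing moves.
- ctrl.finish_job(): hands the job in, once; it reports no verdict.
The state is a dict: "t": time; "q": joint angles; "qvel": joint speeds; "tau": joint torques, N m; "eef_pos": TCP position; "eef_rot": TCP orientation; "force": force on the tool from outside, world axes, zero at the start; "wrist_torque": the same for the moment, N m; "grip_width": finger opening in mm.
Only numpy, scipy, OpenCV 4.12 (cv2) and the standard library are available. Lean on these libraries where they do the work, as an engineer would, in place of code of your own. Each camera call takes 0.05 s, during which the arm holds its last target. There are 200 camera calls.

### The job

The testing round is over: clear the table working from clean to dirty. First stand the two unopened buffer bottles upright in the two empty bays of the kit box, one in each; then stand the red-lidded sample pot in the empty well of the courier carrier, keeping it upright all the way; and only after that put the two used test cassettes in the yellow waste tub. The test on the grey reading tile beside the timer is still running: leave it and the timer where they are.

Things in the scene. Friction and masses are not known exactly. Their poses are not given: they have to be found in the camera images.
- bottle_a: unopened buffer bottle, 84 mm tall, standing on the table: white cylindrical body 36 mm in diameter up to 60 mm, broad blue band, sloping shoulder, blue cap 21 mm in diameter on top (67 to 83 mm). Origin: centre of the underside; z up the axis. About 50 to 100 g. The two bottles are alike.
- bottle_b: unopened buffer bottle, 84 mm tall, standing on the table: white cylindrical body 36 mm in diameter up to 60 mm, broad blue band, sloping shoulder, blue cap 21 mm in diameter on top (67 to 83 mm). Origin: centre of the underside; z up the axis. About 50 to 100 g. The two bottles are alike.
- sample_pot: sealed sample pot, 68 mm tall, standing on the table: clear body (36 mm in diameter at the foot, 40 mm at the top) with a paper label, and a red screw lid 43 mm in diameter and 16 mm tall (from 52 to 68 mm). Origin: centre of the underside; z up the axis. About 45 to 85 g.
- cassette_a: used test cassette: flat white plastic slab 72 x 22 x 6 mm with rounded edges, lying face up on the blue table top; paper-white result window with a red line in its +x half, round brown-stained sample well in its -x half. Origin: centre of the underside; x along its length, y across its width, z up. 14 g. The two used cassettes are alike.
- cassette_b: used test cassette: flat white plastic slab 72 x 22 x 6 mm with rounded edges, lying face up on the blue table top; paper-white result window with a red line in its +x half, round brown-stained sample well in its -x half. Origin: centre of the underside; x along its length, y across its width, z up. 14 g. The two used cassettes are alike.
- running_test: the test still running: looks the same as the used cassettes (72 x 22 x 6 mm) but lies on a grey tile (110 x 88 x 4 mm) beside a black timer (56 x 22 x 40 mm, its centre 45 mm to the cassette's -y side). Not to be moved. Origin: centre of the underside; x along its length, z up.
- kit_box: open white kit box, blue stripe, 116 (x) x 133 (y) x 38 mm tall, fixed. Origin: centre of underside; x, y along its sides. Walls, floor and partitions (32 mm tall) 3 mm thick. Two empty front bays in the -x half, each 65 (x) x 62 (y) mm inside, centred at x = -22.5, y = +32.5 and -32.5 mm; floor 3 mm above the underside. The +x third is full of wrapped tests (31 mm); a blue flap leans out from the +x wall.
- carrier: grey courier carrier with black foam insert, 98 (x) x 164 (y) x 46 mm tall, fixed. Origin: centre of underside; x, y along its sides. Foam top at 42 mm; two round wells, 61 mm in diameter, 28 mm deep (floor 14 mm above the underside), centred at x = 0, y = +37 mm (empty) and y = -37 mm (holds a fixed white-lidded pot standing to 82 mm).
- waste_tub: yellow open waste tub, 122 (x) x 170 (y) x 45 mm tall with a narrow rim standing 5 mm out all round, fixed to the table. Walls and floor 3 mm, empty. Origin: centre of the underside; x and y along its sides, z up.
- timer: small black digital timer, 56 (x) x 22 (y) x 40 mm tall, standing on the grey tile beside the running test; loose, not to be moved. Origin: centre of the underside, 4 mm above the table; x along its length, z up.

How it is judged:
By the outcome, as a careful person would: the job done as asked, in the order asked, and still so for the second after the job is handed in, with the robot touching nothing.
It also fails if it takes over 125 s, if anything falls off the work surface, if the arm or the gripper's body presses on something with over 40 N, if the wrist force passes 120 N, or if a joint passes its speed limit or range.

## Working session

There is one attempt and no reset: what is moved stays moved. The work goes in short steps, each a Python script; the robot and the scene stay as the last script left them, time stands still between calls to the robot, and variables do not carry over. Pictures are saved under pics/ and viewed, about 12 in all and at most 16, crops included, and the job is handed in when it is done.

```bash
ls; mkdir -p pics; python3 - <<'E'
from plant import ctrl, sensors, optics
import cv2,numpy as np
for n in("top","scene"):
    p,d=optics.grab_frame(n); np.savez(f"pics/{n}0.npz",p=p,d=d)
    cv2.imwrite(f"pics/{n}0.png",cv2.resize(p[:,:,::-1],(800,600),interpolation=cv2.INTER_CUBIC))
    c=optics.camera_params(n); print(n,c["mtx"].round(1).tolist(),(-c["R"].T@c["t"]).round(),c["R"].round(2).tolist())
print(ctrl.tcp_to_tips,sensors.read_state()["t"])
E
```

```text
pics
top [[352.3, 0.0, 256.3], [0.0, 352.3, 192.9], [0.0, 0.0, 1.0]] [ 471.   -2. 1077.] [[-0.0, -1.0, 0.01], [-1.0, 0.0, -0.08], [0.08, -0.01, -1.0]]
scene [[485.3, 0.0, 251.9], [0.0, 485.3, 199.4], [0.0, 0.0, 1.0]] [ 892. -490.  980.] [[0.82, 0.57, 0.01], [0.49, -0.69, -0.54], [-0.3, 0.45, -0.84]]
25.0 0.1
```

View pics/top0.png

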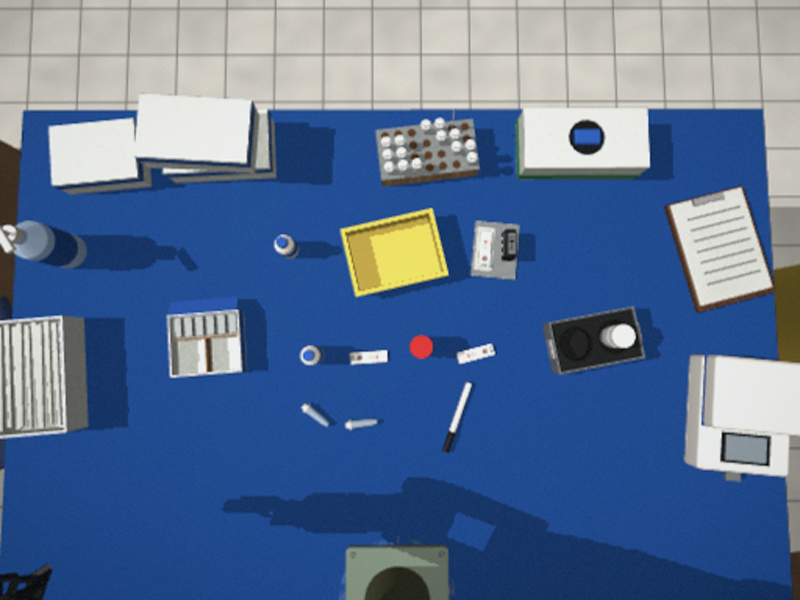

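View pics/scene0.png

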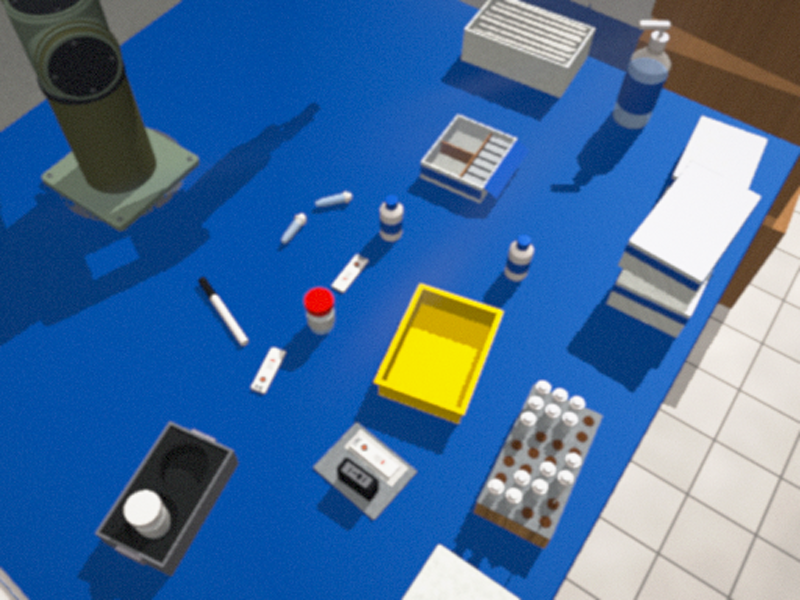

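The top view (800x600) shows: bottles at (285,245) and (311,355), pot at (421,347), used cassettes at (368,356) and (476,353), kit box at (205,340), tub at (395,252), tile with timer at (495,250), carrier at (597,340) with its empty well on the left. Next I measure these by segmentation, with enlarged crops alongside.

```bash
cat > h.py <<'E'
import numpy as np,cv2
from plant import ctrl,sensors,optics
C={n:optics.camera_params(n) for n in("top","scene")}
def ray(n,uv,z):
    c=C[n];uv=np.atleast_2d(np.array(uv,float))
    d=np.c_[uv,np.ones(len(uv))]@np.linalg.inv(c["mtx"]).T@c["R"]
    o=-c["R"].T@c["t"];return o+d*((z-o[2])/d[:,2])[:,None]
def blob(n,p,lo,hi,box):
    x0,y0,x1,y1=box;h=cv2.cvtColor(p[y0:y1,x0:x1],cv2.COLOR_RGB2HSV)
    m=cv2.inRange(h,lo,hi);k,l,s,c=cv2.connectedComponentsWithStats(m)
    i=1+np.argmax(s[1:,4]);v,u=np.nonzero(l==i);return np.c_[u+x0,v+y0]
E
python3 - <<'E'
from h import *
for n in("top","scene"):
    f=np.load(f"pics/{n}0.npz");p,d=f["p"],f["d"]
    W=(0,0,120),(180,110,255);B=(95,80,60),(125,255,255)
    k=1 if n=="top" else 0
    boxes=dict(cas_a=[(210,170,238,188),(220,220,250,238)][k],cas_b=[(157,218,186,254),(285,215,322,237)][k])
    for q,b in boxes.items():
        u=blob(n,p,*W,b);w=ray(n,u,6)[:,:2].astype(np.float32);print(n,q,len(u),cv2.minAreaRect(w),w.mean(0))
    u=blob(n,p,(0,180,100),(8,255,255),[(185,175,220,215),(255,205,285,235)][k]);w=ray(n,u,68);print(n,"pot",len(u),w.mean(0),np.ptp(w,0))
    if k:
        u=blob(n,p,(22,80,60),(35,255,255),(210,125,295,195));w=ray(n,u,45)[:,:2].astype(np.float32);r=cv2.minAreaRect(w);print("tub",r)
f=np.load("pics/top0.npz")["p"][:,:,::-1]
g=np.load("pics/scene0.npz")["p"][:,:,::-1]
a=cv2.resize(f[185:245,100:260],None,fx=5,fy=5,interpolation=cv2.INTER_CUBIC)
b=cv2.resize(f[190:245,340:420],None,fx=5,fy=5,interpolation=cv2.INTER_CUBIC)
c=cv2.resize(f[140:170,170:200],None,fx=5,fy=5,interpolation=cv2.INTER_CUBIC)
im=np.zeros((600,800,3),np.uint8);im[:300]=a;im[310:585,:400]=b;im[310:460,420:570]=c
cv2.imwrite("pics/c1.png",im)
E
```

```text
top cas_a 193 ((449.86578369140625, 52.67556381225586), (24.236087799072266, 70.85543823242188), 3.527663469314575) [449.9948    52.497425]
top cas_b 197 ((456.1003112792969, -154.2631378173828), (24.28864860534668, 74.36228942871094), 14.857531547546387) [ 455.94095 -154.17125]
top pot 140 [469.86672129 -46.58927207  68.        ] [37.01326572 37.18923889  0.        ]
tub ((648.8339233398438, 2.0406723022460938), (132.70762634277344, 179.86422729492188), 13.041095733642578)
scene cas_a 201 ((451.6613464355469, 40.22454833984375), (26.211929321289062, 62.086883544921875), 2.774827480316162) [452.56375   37.506454]
scene cas_b 341 ((457.0708923339844, -158.85427856445312), (26.16900634765625, 75.40283966064453), 14.691025733947754) [ 457.24564 -159.0923 ]
scene pot 208 [473.95069217 -53.74136177  68.        ] [3.87596594e+01 4.04856528e+01 2.27373675e-13]
```

View pics/c1.png

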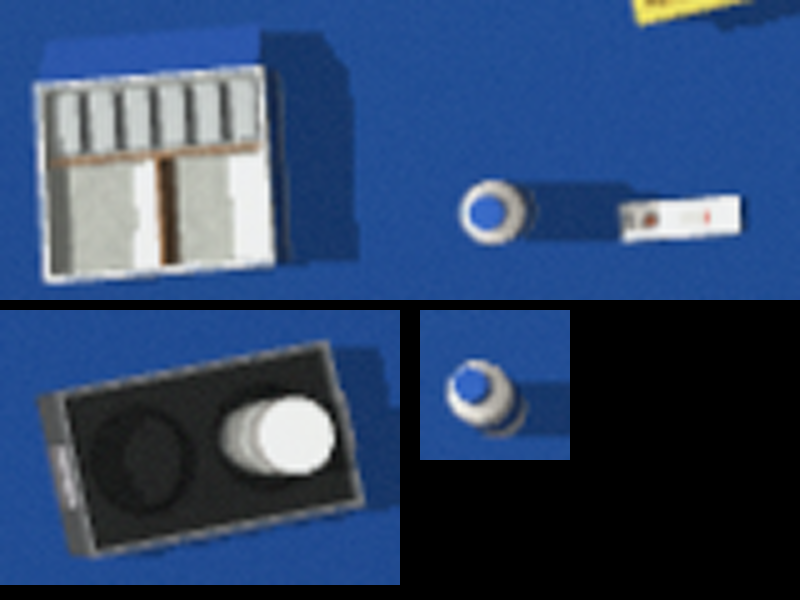

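The crop shows the kit box rim corners at (35,84), (267,68), (275,266) and (45,283). The near bottle's cap is at (488,211), the far bottle's cap at (472,385). The carrier rim is at (63,392), (328,343), (362,503) and (95,555), with its empty well at (145,460). I'll turn these into positions.

```bash
python3 - <<'E'
from h import *
def N(p,ox,oy): return (np.atleast_2d(p)+.5)/5-.5+[ox,oy]
def rect(c,z,nm):
    w=ray("top",c,z)[:,:2];print(nm,w.round(1).tolist(),"c",w.mean(0).round(1),"sides",[np.linalg.norm(w[i]-w[i-1]).round(1) for i in range(4)],"ang",[np.degrees(np.arctan2(*(w[i]-w[i-1])[::-1])).round(1) for i in range(4)])
rect(N([(35,84),(267,68),(275,266),(45,283)],100,185),38,"kit")
rect(N(np.array([(63,392),(328,343),(362,503),(95,555)])-[0,310],340,190),46,"car")
print("well",ray("top",N((145,150),340,190),42),"fixpot",ray("top",N((297,124),340,190),82))
print("near cap",ray("top",N((488,211),100,185),83),"far cap",ray("top",N((52,75),170,140),83))
f=np.load("pics/top0.npz");p,d=f["p"],f["d"]
for nm,b in(("near",(190,218,208,236)),("far",(172,148,188,162))):
    u=blob("top",p,(100,90,150),(125,255,255),b);print(nm,len(u),ray("top",u,83).mean(0))
# fit of depth: tops
for nm,(u,v) in dict(near=(197,227),far=(180,155),pot=(270,222),fp=(399,214),tub=(255,165),casa=(236,228),well=(368.6,219.6)).items():
    z=d[int(v),int(u)];c=C["top"];print(nm,(c["R"].T@(np.linalg.inv(c["mtx"])@[u,v,1]*z-c["t"])).round(1))
g=np.load("pics/scene0.npz")["p"][:,:,::-1]
cv2.imwrite("pics/c2.png",cv2.resize(g[60:190,200:360],None,fx=4.6,fy=4.6,interpolation=cv2.INTER_CUBIC))
g=g
E
```

```text
kit [[531.1, 430.5], [540.0, 294.3], [424.0, 287.5], [414.8, 421.2]] c [477.5 358.4] sides [np.float64(116.7), np.float64(136.4), np.float64(116.2), np.float64(134.1)] ang [np.float64(4.6), np.float64(-86.3), np.float64(-176.6), np.float64(93.9)]
car [[514.2, -291.4], [542.5, -448.5], [448.6, -464.8], [419.2, -307.6]] c [ 481.1 -378.1] sides [np.float64(96.4), np.float64(159.6), np.float64(95.2), np.float64(160.0)] ang [np.float64(9.7), np.float64(-79.8), np.float64(-170.1), np.float64(100.6)]
well [[ 474.27415792 -339.7569239    42.        ]] fixpot [[ 488.41392601 -413.33870316   82.        ]]
near cap [[456.10687484 156.23581148  83.        ]] far cap [[661.28135394 207.07345371  83.        ]]
near 37 [455.32836748 157.24324451  83.        ]
far 92 [664.08666449 216.54652255  83.        ]
near [455.5 157.1  81.1]
far [660.5 207.4  81.3]
pot [468.6 -48.9  67.1]
fp [ 489.6 -413.6   81.5]
tub [643.7  -7.    1.8]
casa [450.9  51.1   9.6]
well [ 474.4 -349.    13.8]
```

View pics/c2.png

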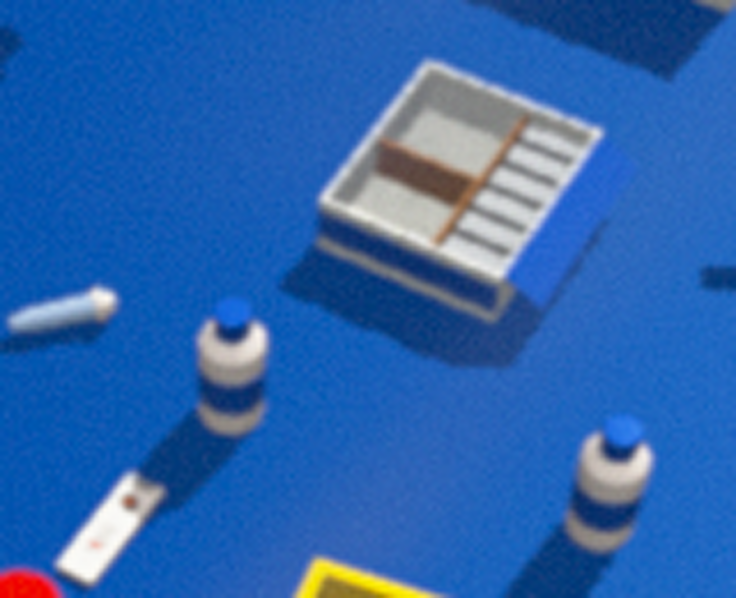

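```bash
cat >> h.py <<'E'
def down(deg):
    a=np.radians(deg);y=np.array([np.cos(a),np.sin(a),0]);z=np.array([0,0,-1.]);return np.c_[np.cross(y,z),y,z]
def best(pos,deg):
    "tool-down rotation (either half turn) needing the smaller wrist turn"
    q=sensors.read_state()["q"];o=[(np.abs(np.array(j)-q).max(),d) for d in(deg,deg+180) if (j:=ctrl.solve_ik(pos,down(d))) is not None]
    return down(min(o)[1])
def st(m=""):
    s=sensors.read_state();print(m,"t%.1f"%s["t"],np.round(s["eef_pos"],1),"w%.1f"%s["grip_width"],"F",np.round(s["force"],1),flush=True);return s
HI=210
def pick(xy,deg,z,opn,f,far=True):
    p=[*xy,HI];ctrl.move_ptp(p,best(p,deg));ctrl.gripper_to(opn)
    ctrl.move_l([*xy,z+40],vel=250);ctrl.move_l([*xy,z],vel=80);ctrl.gripper_to(1,f);st("gripped")
    ctrl.move_l([*xy,HI],vel=180);return st("lifted")
def place(xy,deg,z,opn,lin=False):
    p=[*xy,HI];R=best(p,deg)
    ctrl.move_l(p,R,vel=180) if lin else ctrl.move_ptp(p,R)
    ctrl.move_l([*xy,z+15],vel=180);ctrl.hold(.2)
    print("contact",ctrl.move_l([*xy,z-5],vel=30,threshold=4));st("at")
    ctrl.gripper_to(opn);ctrl.hold(.2);ctrl.move_l([*xy,HI],vel=200);st("released")
def pic(n,fn,box=None,s=1.5625):
    p,d=optics.grab_frame(n);np.savez(f"pics/{fn}.npz",p=p,d=d);p=p[:,:,::-1]
    if box: x0,y0,x1,y1=box;p=p[y0:y1,x0:x1]
    cv2.imwrite(f"pics/{fn}.png",cv2.resize(p,None,fx=s,fy=s,interpolation=cv2.INTER_CUBIC))
E
python3 - <<'E'
from h import *
def proj(n,X):
    c=C[n];x=c["mtx"]@(c["R"]@np.array(X,float)+c["t"]);return (x[:2]/x[2]).round(1)
print("near cap exp (250.6,127.7)",proj("scene",[455.7,156.8,83]),"far (335.3,152)",proj("scene",[661,207,83]))
pick((455.7,156.8),4,65,60,35)
pic("scene","g1",(150,40,400,240),3.2)
E
```

```text
near cap exp (250.6,127.7) [250.8 126.8] far (335.3,152) [334.9 152.2]
gripped t4.0 [457.  157.1  67.2] w22.2 F [-3.   0.  10.5]
lifted t5.0 [454.6 156.6 208.6] w19.7 F [-0.1 -0.7 -0.8]
```

View pics/g1.png

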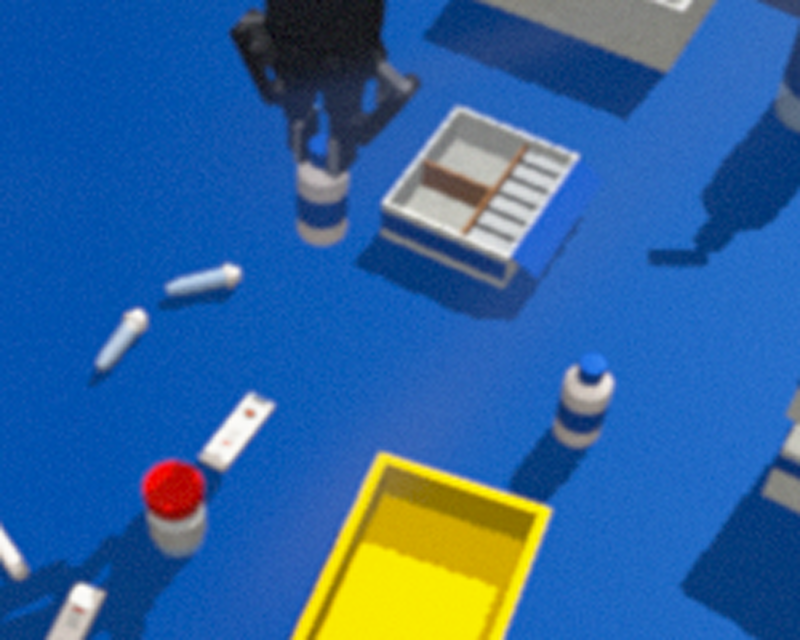

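The bottle hangs upright, but the pads hold it by the cap (width 19.7), not the body. I'll work out how far below the TCP it hangs before placing it.

```bash
python3 - <<'E'
from h import *
c=C["scene"];cam=-c["R"].T@c["t"]
d=cam[:2]-[454.6,156.6];d=d/np.linalg.norm(d)*18
for z in range(120,170,5):
    x=c["mtx"]@(c["R"]@np.array([454.6+d[0],156.6+d[1],z])+c["t"]);print(z,(x[:2]/x[2]).round(1))
print(ctrl.tcp_to_tips); 
p=np.load("pics/g1.npz")["p"][90:125,235:270,::-1]
cv2.imwrite("pics/g1c.png",cv2.resize(p,None,fx=14,fy=14,interpolation=cv2.INTER_CUBIC))
E
```

```text
120 [250.4 122. ]
125 [250.4 120.6]
130 [250.5 119.1]
135 [250.5 117.6]
140 [250.5 116.2]
145 [250.5 114.7]
150 [250.6 113.2]
155 [250.6 111.7]
160 [250.6 110.2]
165 [250.6 108.6]
25.0
```

View pics/g1c.png

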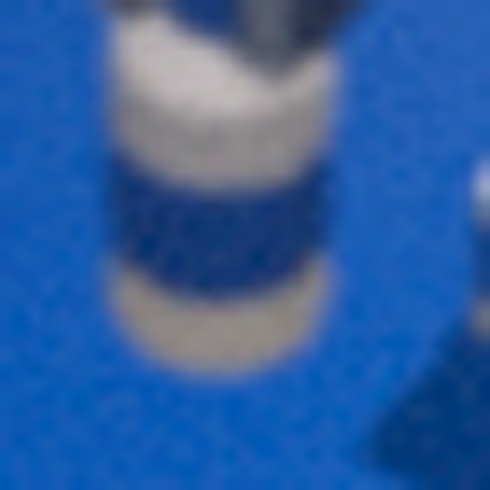

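The crop shows the bottle's bottom edge at about row 117, so the base hangs about 72 mm below the TCP. It is upright, so I'll place it in the -y bay and descend on contact.

```bash
python3 - <<'E'
from h import *
p=[457.3,324.4,HI];ctrl.move_ptp(p,best(p,4))
ctrl.move_l([*p[:2],92],vel=180);ctrl.hold(.2);st()
print(ctrl.move_l([*p[:2],66],vel=30,threshold=4));st("at")
pic("scene","g2",(200,60,340,180),5)
E
```

```text
t6.7 [458.5 324.9  93.7] w18.9 F [-0.3  0.1 -1.2]
True
at t7.4 [457.1 324.2  71.1] w19.1 F [-1.  -0.5  3. ]
```

View pics/g2.png

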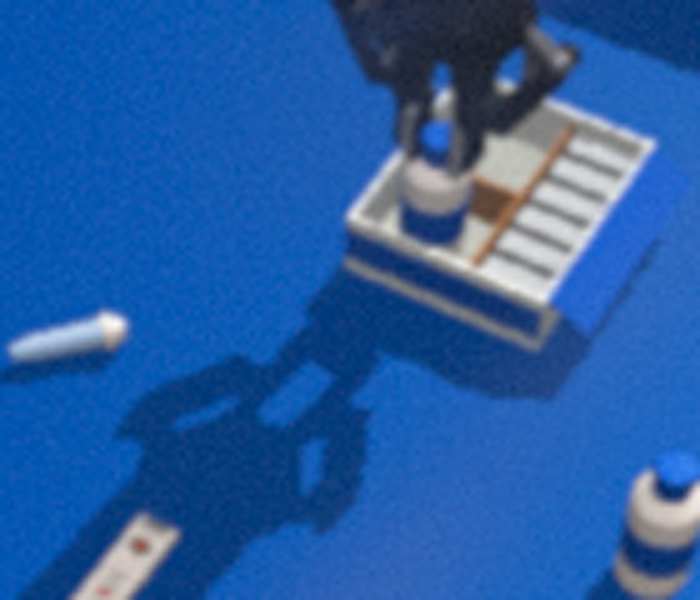

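Contact came at TCP z = 71.1, so the base is 68 mm below the TCP, and the bottle stands in the -y bay. I'll release it and repeat with bottle two on a cleaner cap grip.

```bash
python3 - <<'E'
from h import *
ctrl.gripper_to(45);ctrl.hold(.2);st();ctrl.move_l([457.3,324.4,HI],vel=200);st()
pick((661,207.2),4,69,45,35)
pic("scene","g3",(200,60,360,180),5)
E
```

```text
t8.0 [455.9 323.7  70.2] w45.1 F [ 0.4 -0.1  0.1]
 t8.9 [456.4 323.9 208.6] w44.7 F [ 0.7  0.  -1.2]
gripped t11.6 [661.7 207.3  69.9] w19.8 F [0.8 0.6 1.5]
lifted t12.5 [659.9 207.  208.1] w19.1 F [ 0.1  0.2 -1.2]
```

View pics/g3.png

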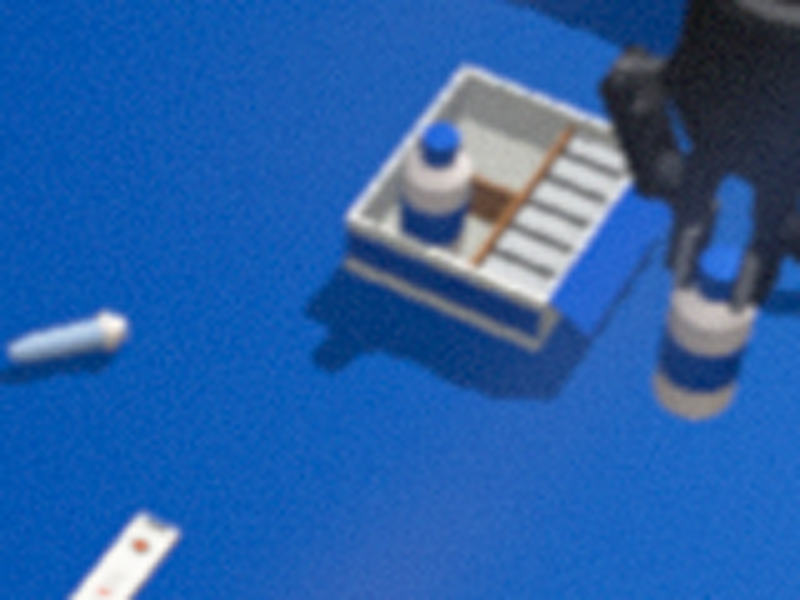

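Bottle one stands upright in the -y bay at (437,190), and bottle two is held by its cap at (700,340). I'll place it in the +y bay.

```bash
python3 - <<'E'
from h import *
place((452.8,389.2),4,74,45)
pic("top","g4",(100,150,260,245),5)
E
```

```text
contact True
at t15.2 [452.8 389.1  72.8] w19.0 F [-0.  -0.9  3.6]
released t16.6 [451.9 388.6 208.6] w45.1 F [ 0.2 -0.8  0. ]
```

View pics/g4.png

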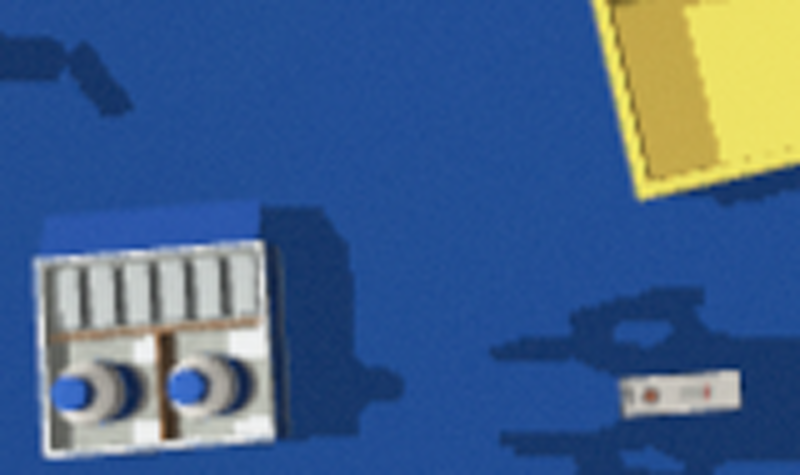

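Both bottles stand one per bay. Now the pot: grip the lid, then use straight-line moves only so it stays upright.

```bash
python3 - <<'E'
from h import *
pick((469.6,-47),10,60,66,35)
pic("scene","g5",(90,60,330,240),3.3)
E
```

```text
gripped t20.2 [470.3 -47.3  61. ] w41.3 F [-2.2  1.3  5.8]
lifted t21.2 [468.6 -46.7 208.6] w40.9 F [-0.2 -0.5 -2.2]
```

View pics/g5.png

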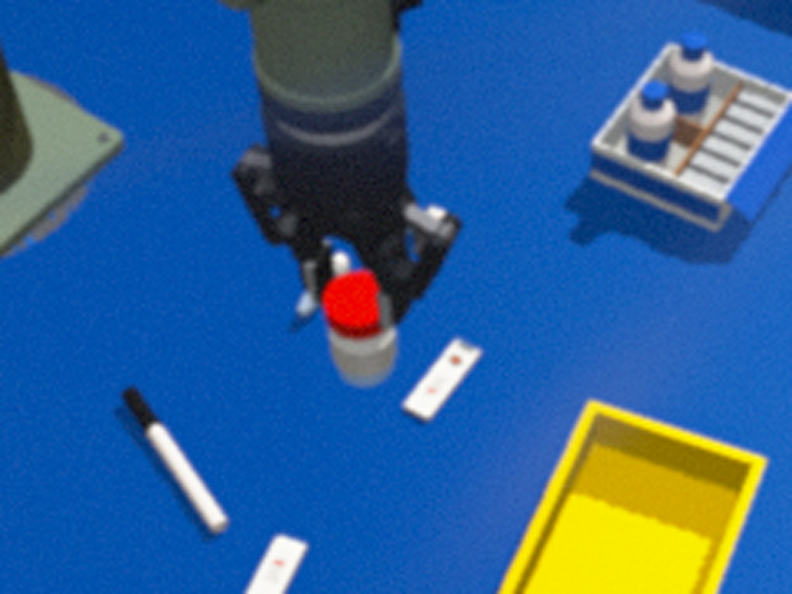

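The pot hangs upright by its lid, and both bottles stand in the kit box. I'll carry it in a straight line to the well.

```bash
python3 - <<'E'
from h import *
place((474.4,-341),10,76,62,lin=True)
p=[461,0,HI];ctrl.move_ptp(p,best(p,10));st()
pic("scene","g6",(40,240,240,384),4)
E
```

```text
contact True
at t24.6 [ 474.2 -340.9   75. ] w40.8 F [-0.8  0.5  5. ]
released t25.9 [ 473.7 -340.3  208.7] w61.8 F [-0.1  0.4 -0.2]
 t27.2 [461.4  -0.8 209.9] w61.9 F [ 0.2 -0.5 -0.4]
```

View pics/g6.png

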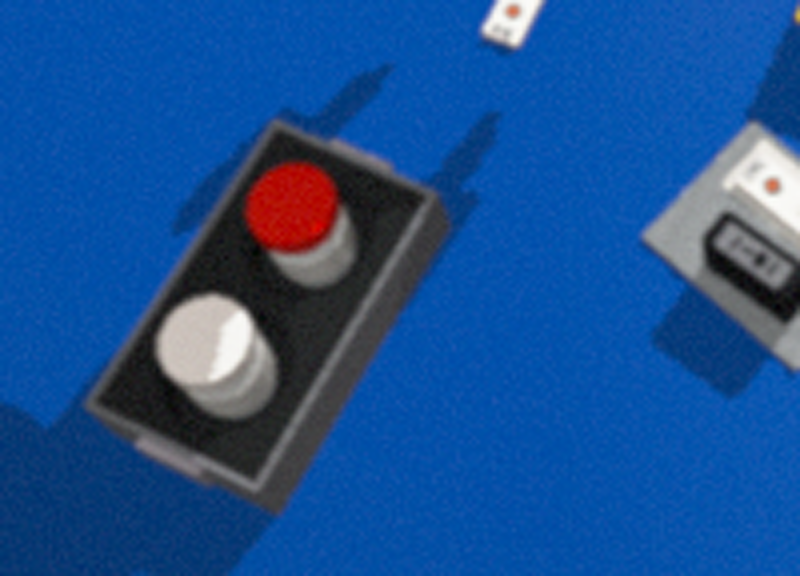

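The pot stands in the well alongside the fixed one, and contact came at exactly the expected 75 mm. Now cassette A, with a guarded descent because the fingertip offset is uncertain.

```bash
cat >> h.py <<'E'
def pickflat(xy,deg):
    p=[*xy,HI];ctrl.move_ptp(p,best(p,deg));ctrl.gripper_to(36)
    ctrl.move_l([*xy,50],vel=250);ctrl.hold(.3)
    print("touch",ctrl.move_l([*xy,3],vel=25,threshold=3));z=st("touch")["eef_pos"][2]
    ctrl.move_l([*xy,z+2.5],vel=30);ctrl.gripper_to(1,25);ctrl.hold(.2);st("gripped")
    ctrl.move_l([*xy,HI],vel=150);st("lifted");return z
E
python3 - <<'E'
from h import *
pickflat((450,52.5),3.5)
pic("scene","g7",(150,80,310,200),5)
E
```

```text
touch False
touch t31.1 [450.1  52.5   3.1] w36.0 F [0.  0.1 0.8]
gripped t31.8 [450.2  52.5   5.9] w20.6 F [-0.4  0.3  3.8]
lifted t33.3 [449.2  52.6 208.9] w20.5 F [0.3 0.3 0.7]
```

View pics/g7.png

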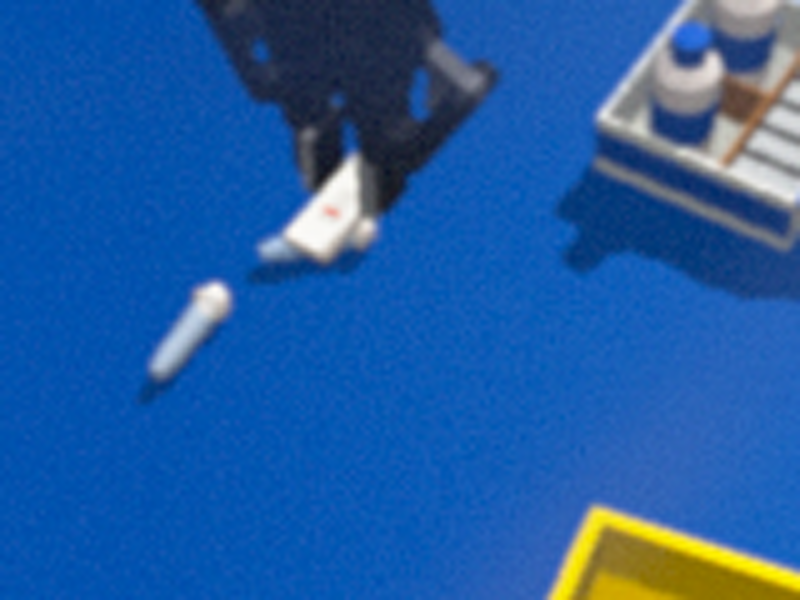

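Cassette A is gripped (width 20.6) and level. I'll drop it in the tub's +y half, then fetch B.

```bash
python3 - <<'E'
from h import *
def drop(xy):
    p=[*xy,HI];ctrl.move_ptp(p,best(p,13));ctrl.move_l([*xy,16],vel=150);ctrl.gripper_to(36);ctrl.hold(.3);st("drop");ctrl.move_l([*xy,HI],vel=200)
drop((639.8,41))
pickflat((456,-154.3),14.9)
drop((657.8,-37))
p=[400,150,250];ctrl.move_ptp(p,best(p,10));st("end")
pic("top","g8",(90,115,430,250),2.35);pic("scene","g9")
E
```

```text
drop t36.2 [639.8  41.   16. ] w36.1 F [-0.3  0.3 -0.4]
touch False
touch t41.7 [ 456.1 -154.4    3.1] w36.2 F [1.  0.4 0.6]
gripped t42.4 [ 456.2 -154.4    5.9] w20.1 F [-0.1 -0.3  4. ]
lifted t43.9 [ 455.3 -153.9  208.9] w20.4 F [-0.2  0.6 -1.5]
drop t46.9 [657.8 -37.   16. ] w36.0 F [0.5 0.2 1. ]
end t49.2 [401.  149.7 250.1] w36.1 F [-0.1  0.4 -0.8]
```

View pics/g8.png

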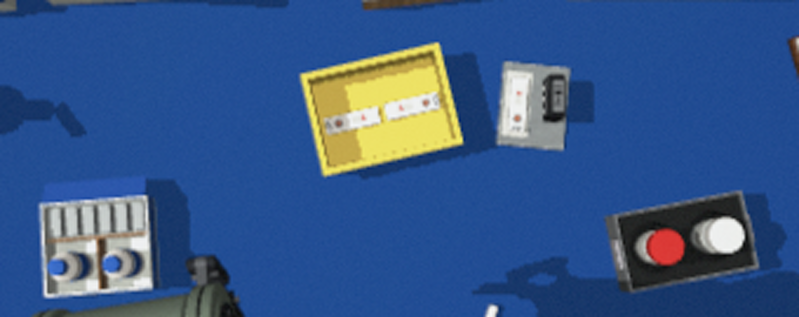

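View pics/g9.png

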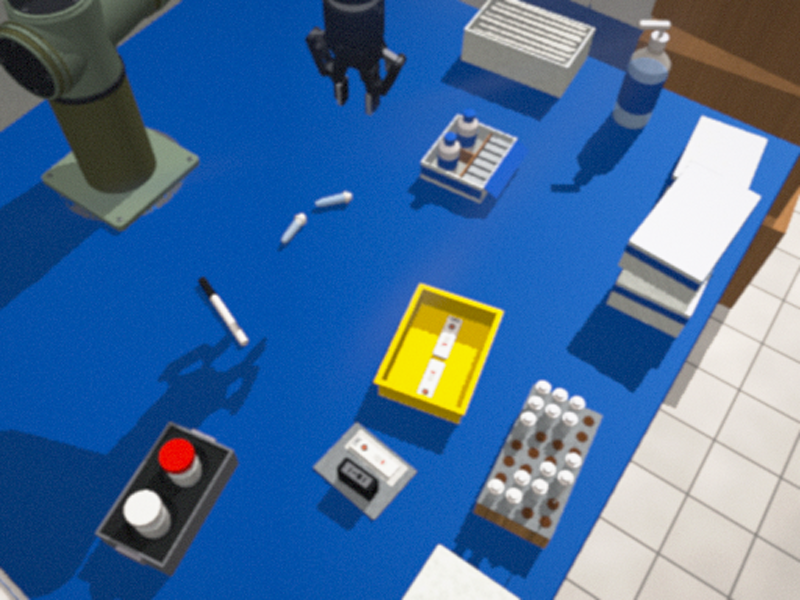

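Both views show bottles upright in the kit bays, the pot in the carrier well and both cassettes lying in the tub. The running test and timer look unmoved, and the arm is clear. I'm handing in.

```bash
python3 - <<'E'
from h import *
ctrl.hold(.5);ctrl.finish_job()
E
```

```text
the job is handed in; nothing more can be done
```

The table is cleared in the order asked, and I handed the job in at about 50 s of the 125 s allowed. I stood the two bottles in the kit box bays, then the pot in the empty carrier well. The pot moved only in straight lines with the tool pointing down. Last, both used cassettes went into the yellow tub.

- **Last checks:** The final top and scene pictures show one bottle upright in each bay and the pot upright in its well. Both cassettes lie flat in the tub, the running test and timer look unmoved, and the arm is clear of everything. The heights at which the bottles and pot touched down matched the given floor heights to within a few millimetres.
- **Bottle grip:** On the first bottle the pads slid up from the body onto the cap, with about 10 N on the tool. I kept that grip and took the second bottle by the cap as well; neither was dropped.
- **Fingertip length:** The fingertips reached much less far past the TCP than `ctrl.tcp_to_tips` (25 mm) suggests. Because of this, both guarded descents to the cassettes ended at their 3 mm target without touching the table, but both grips held.

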